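Twist the tight lid off the grinding tin on its keyed hub

ROBOT

A 6-joint arm with a two-finger parallel gripper is mounted at the origin on the work surface. World frame = base frame: x ahead of the robot, y to its left, z up, the work surface at z = 0. Lengths are in m, angles in degrees, forces in N, time in s.
With the tool pointing down it reaches from about 0.25 to 0.725 m from the base axis. Payload 9.7 kg.
Tool frame: the origin (TCP) lies at the very end of the fingers, on their centre line; the grasp point (between the pads) lies 19 mm behind it; z points along the fingers, y is the line along which they close (so a half turn about z gives the same grasp; the last joint's range is limited). The gripper opens to 85 mm and grips with 20 to 120 N. Pads are 22 mm wide; open, the fingers measure 114 mm over their backs; the gripper's body (76 mm by 85 mm) begins 54 mm behind the grasp point. The pads swing forward as they close: fully open they stand 13 mm farther back than shut.
Start: joints at [0, 4.979, 10.078, 95.1, 0, 90], TCP at [0.55, -0, 0.231] pointing down, gripper open.
Joint ranges: [-179.16, 179.16], [-48.56, 103.87], [-65.8, 70.77], [-126.05, 130.52], [-82.76, 87.17], [-180, 180]. Speed limits (degrees/s): [127.2, 127.2, 147.25, 180, 180, 180].

INTERFACE

Orientations are given as [roll, pitch, yaw] about the fixed x, y, z axes, in that order (R = Rz(yaw) Ry(pitch) Rx(roll)).
In Python, from workcell import telemetry, optics, workorder gives the robot as it stands.
- The arm moves only by the shell command python3 -m handwheel 'ROWS' [FORCE]. ROWS is JSON, a list of rows, each an object of numbers: "tx", "ty", "tz": the shift along the tool's x, y, z in m; "ax", "ay", "az": the turn, a rotation vector about the tool's x, y, z in degrees; "jaw": the gripper command: -1 is shut, 1 is fully open, values between are in proportion. A call has exactly 10 rows; each row shifts and turns the commanded pose from where the row before left it, along the tool's axes as they then stand; what a row does not reach is not made up. A row lasts 1/8 s, in which the tool goes at most 62.5 mm and 10.7 degrees, less where a joint would pass 70% of its speed; a pose out of reach is approached as far as the arm can. A call is refused whole if a number of a shift passes 0.0625 or a number of a turn 10.7, either way. A call with a gripper value outside its range is refused whole. The fingers move at their own pace and stop on an object; FORCE is the grip in N (left out, the last holds). Time passes only in rows, so rows that do not move let the fingers close, or fill a call up. It gives the time, the measured TCP pose, the force, the opening and the grip force at its end, in the units of the state.
- telemetry.get_obs(): the state, without advancing time (a new reading comes with each control period).
- optics.camera(name): name is "scene" or "side" or "wrist"; returns a dict with "color" (400x640x3 uint8, red, green, blue), "K" (3x3 intrinsics, pixels), "extrinsics" (4x4, takes a point from camera to world coordinates); the wrist camera has in their place "mount" (4x4, takes a point from camera to tool coordinates, whose origin is the TCP and whose axes are the flange's). Camera axes: x right, y down, z forward; pixel columns grow to the right and rows downward; lengths in m; the calibration is good to about 2 mm. A picture is of the moment at which its call begins: read the wrist's pose just before it. There is no depth.
- workorder.job_done(): hands the job in; it is judged then, once.
The state is a dict: "time": time; "q": joint angles; "qd": joint speeds; "joint_efforts": joint torques, N m; "ee_pos": TCP position; "tcp_rot": TCP orientation; "wrist_force": force on the tool from outside, world axes, zero at the start; "torque": the same for the moment, N m; "opening": finger opening in m; "grasp_force": force on a finger pad.
Only numpy, scipy, OpenCV 4.12 (cv2) and the standard library are available. Lean on these libraries where they do the work, as an engineer would, in place of code of your own. Each camera call takes 0.05 s, during which the arm holds its last target. There are 200 camera calls.

TASK

The lid of the squat steel grinding tin is too tight to undo while the tin stands loose, so pick up the closed tin and set it fully down over the square hub of the spice grinder's base, lined up so that the hub keeps it from turning. Then twist the lid anticlockwise (seen from above) just until it comes free, turn it no further, lift it straight off and finish still holding it level and centred two or three centimetres above the rim of the open tin, ready for filling. The tin stays fully seated on the hub, and the bowl, fork, rolling pin, mould, spice jar and mug are left where they are.

Things in the scene. Friction and masses are not known exactly. Their poses are not given: they have to be found in the camera images.
- mill: Motor base of a spice grinder, fixed on the table: sea-green housing 130 x 130 mm, 70 mm high, black speed dial on its front (-x side, 17 mm proud). On top a round steel collar 82 mm across, its flat face 78 mm above the table, with a fixed black square hub at its centre. Origin: centre of the underside; z up; the hub's flats are square to this body's x and y.
- mill_seat (a point): Centre of the collar's flat upper face, on the hub's axis, 78 mm above the table: where the tin's underside rests when fully seated. The hub is 26 x 26 mm and 15 mm high (tip 93 mm above the table); its top 4 mm taper to 21 x 21 mm. Axes as mill.
- tin: Squat round steel tin, 62 mm across, 66 mm high with its lid on, about 0.42 kg without it. Origin: centre of its underside; z up. In the underside a square socket 27.8 x 27.8 mm, 16 mm deep, flats square to the tin's x and y: it fits the hub at four yaws 90 degrees apart, 0.9 mm play each side. Four upright red marks on its side stand at the middles of the four flats.
- tin_rim (a point): Centre of the tin's rim, under the lid, 56.5 mm above the tin's underside. The neck is 49 mm across with three bayonet tabs (59 mm across) that hold the lid down. A black rubber ring on the shoulder pushes the lid up with about 13 N, so turning the lid takes about 0.3 N m: a tin merely standing on the table turns along with it.
- lid: Round steel twist-lock lid, 68 mm across, 20 mm high, fluted side to grip, about 0.11 kg. Origin: centre of its skirt's lower edge; z up. Closed, the origin is 46 mm above the tin's underside and its axes match the tin's. It is clear of the tin when its lower edge is above the rim.
- lid_top (a point): Centre of the lid's flat top; a painted red bar 46 x 8 mm runs across it along the lid's x. The lid unlocks anticlockwise seen from above (+ about z): at about 45 degrees its tabs come clear (the rubber ring then pushes it up 2 mm unless the grip holds it down), at about 70 it meets a stop; between these it lifts off. Clockwise it meets a stop a few degrees past closed.
- bowl: Grey stoneware bowl, 144 mm across, 62 mm high; leave alone. Origin: centre of its underside.
- fork: Stainless fork lying flat, 192 mm long along its x axis, 24 mm wide, 11 mm high; leave alone. Origin: below its middle, on the table.
- rolling_pin: Short beech rolling pin, 274 mm long along its y axis, 44 mm thick; leave alone. Origin: below its middle, on the table.
- mould: Red plastic fluted mould standing mouth down, 104 mm across, 56 mm high; leave alone. Origin: centre of its underside.
- spice_jar: Amber glass spice jar, 44 mm across, 95 mm high; leave alone. Origin: centre of its underside.
- mug: Dark blue enamel mug, 78 mm across, 78 mm high, handle towards its y axis; leave alone. Origin: centre of its underside.
Not all that is in view belongs to the job. Leave any pink or purple look-alike of the mill alone.

How it is judged:
By the outcome, as a careful person would: the job done as asked, in the order asked, and still so for the second after the job is handed in, while the arm keeps its last pose, push and grip.
It also fails if it takes over 48 s, if anything falls off the work surface, if the arm or the gripper's body presses on something with over 40 N, if the wrist force passes 120 N, or if a joint passes its speed limit or range.

## Working session

There is one attempt and no reset: what is moved stays moved. The work goes in short steps, Python scripts to look and compute and a shell command to move; the robot and the scene stay as the last step left them, time stands still between calls to the robot, and variables do not carry over. Pictures are saved under pics/ and viewed, at most 10 in all, crops included, and the job is handed in when it is done.

```bash
mkdir -p pics; ls; cat > h.py <<'E'
import numpy as np, cv2
from workcell import telemetry, optics, workorder
from scipy.spatial.transform import Rotation as R
def shot(name,fn=None):
    o=telemetry.get_obs(); c=optics.camera(name); im=c["color"]; K=np.array(c["K"])
    if "mount" in c:
        T=np.eye(4); T[:3,:3]=R.from_euler('xyz',o["tcp_rot"],degrees=True).as_matrix(); T[:3,3]=o["ee_pos"]
        E=T@np.array(c["mount"])
    else: E=np.array(c["extrinsics"])
    if fn: cv2.imwrite("pics/"+fn,im[:,:,::-1])
    return im,K,E,o
def ray(K,E,uv):
    d=E[:3,:3]@np.linalg.solve(K,[uv[0],uv[1],1.]); return E[:3,3],d
def onz(K,E,uv,z):
    p,d=ray(K,E,uv); return p+d*(z-p[2])/d[2]
E
python3 - <<'E'
from h import *
for n in("scene","side","wrist"):
    im,K,E,o=shot(n,n+"0.png"); print(n,E.round(3).tolist(),K[0,0])
    cv2.imwrite(f"pics/{n}0.png",im[:,:,::-1])
print(o)
a=[cv2.imread(f"pics/{n}0.png") for n in("scene","side")]
E
```

```text
pics
scene [[-0.66, 0.491, -0.569, 1.242], [0.751, 0.448, -0.485, 0.626], [0.017, -0.747, -0.664, 0.954], [0.0, 0.0, 0.0, 1.0]] 450.7710479236673
side [[-0.828, -0.274, 0.489, -0.247], [-0.56, 0.439, -0.702, 1.126], [-0.022, -0.855, -0.517, 0.914], [0.0, 0.0, 0.0, 1.0]] 467.74461617395343
wrist [[1.0, 0.001, -0.001, 0.549], [0.0, -0.952, -0.305, 0.077], [-0.002, 0.305, -0.952, 0.374], [0.0, 0.0, 0.0, 1.0]] 341.8401165822199
{'time': 0.1, 'q': array([ 1.38139933e-03,  5.00872644e+00,  1.00375998e+01,  9.50981998e+01,
       -1.99113220e-03,  9.00010028e+01]), 'qd': array([-0.02527536, -0.10053854,  0.11689802,  0.11590126, -0.11369632,
       -0.04468093]), 'joint_efforts': array([ 5.47294949e-04, -5.21561801e+01,  4.65652657e+01,  1.59993977e-02,
       -1.19309320e-06, -5.24902489e-06]), 'ee_pos': array([5.49796938e-01, 3.35131918e-06, 2.30634004e-01]), 'tcp_rot': array([-1.79930674e+02,  1.99234415e-03,  9.00003810e+01]), 'wrist_force': array([ 0.45108301, -0.01918589,  0.52036125]), 'torque': array([ 8.54978460e-05, -6.42405412e-02, -1.06608227e-02]), 'grasp_force': 0.0, 'opening': 0.08533181948341825}
```

View pics/scene0.png

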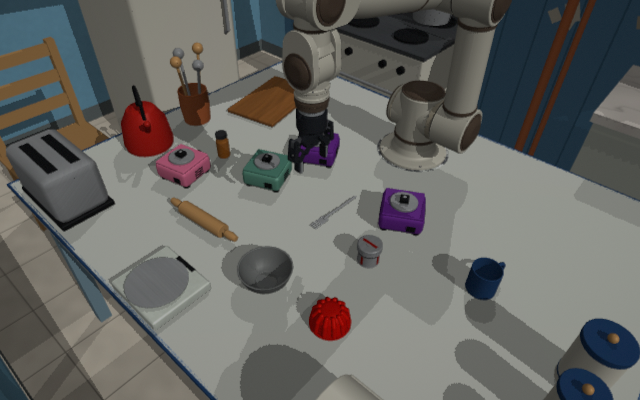

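View pics/wrist0.png

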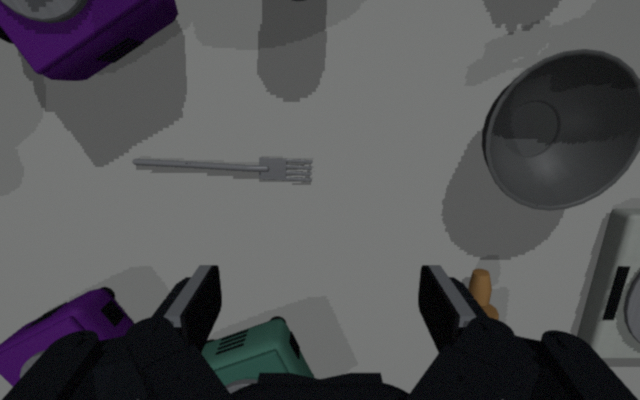

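View pics/side0.png

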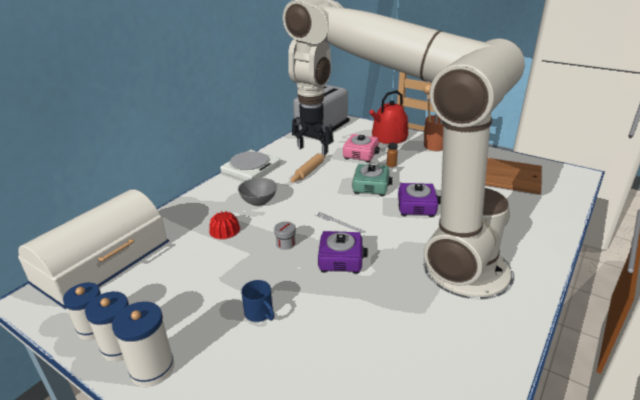

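The scene view shows the green mill at about (267,170) with its hub at (266,158), and the tin at (370,250) with the red bar at (370,242). In the side view they are at (371,180) and (285,235).

```bash
python3 - <<'E'
from h import *
obs={}
for n,tb,mb in(("scene",(350,230,390,272),(235,140,300,195)),("side",(270,218,300,250),(345,155,395,200))):
    im,K,E,o=shot(n)
    hsv=cv2.cvtColor(im,cv2.COLOR_RGB2HSV); H,S,V=hsv[...,0],hsv[...,1],hsv[...,2]
    red=((H<8)|(H>172))&(S>120)&(V>60); gr=(H>65)&(H<95)&(S>50)
    def blob(m,b,k=0):
        z=np.zeros(m.shape,np.uint8); x0,y0,x1,y1=b; z[y0:y1,x0:x1]=m[y0:y1,x0:x1]
        l,lab,st,ce=cv2.connectedComponentsWithStats(z); i=np.argsort(-st[1:,4])+1
        return [(st[j],ce[j],lab==j) for j in i[:4]]
    for st,ce,_ in blob(red,tb): print(n,"red",st,ce.round(1))
    st,ce,m=blob(red,tb)[0]
    P=np.array([onz(K,E,(u,v),.066)[:2] for v,u in np.argwhere(m)])
    (c,wh,a)=cv2.minAreaRect((P*1000).astype(np.float32)); w,vv=np.linalg.eigh(np.cov(P.T)); 
    print(n,"bar",P.mean(0).round(4),c,wh,a,"pca",np.degrees(np.arctan2(*vv[::-1,1])).round(1))
    st,ce,m=blob(gr,mb)[0]; print(n,"green",st,ce)
    # hub: black inside
    dk=(V<45); 
    for s2,c2,_ in blob(dk,mb): print(n,"dark",s2,c2.round(1),onz(K,E,c2,.093).round(4))
    P=np.array([onz(K,E,(u,v),.070)[:2] for v,u in np.argwhere(m)])
    x0,y0,x1,y1=mb; a=cv2.resize(im[y0:y1,x0:x1],None,fx=6,fy=6,interpolation=2); x0,y0,x1,y1=tb; b=cv2.resize(im[y0:y1,x0:x1],None,fx=6,fy=6,interpolation=2)
    obs[n]=(a,b)
W=np.zeros((600,800,3),np.uint8); y=0
for n in obs:
    x=0
    for q in obs[n]:
        q=q[:300,:400]; W[y:y+q.shape[0],x:x+q.shape[1]]=q; x+=400
    y+=300
cv2.imwrite("pics/crop1.png",W[:,:,::-1])
E
```

```text
scene red [363 239  14   9  30] [369.8 242.9]
scene red [377 257   2   6   8] [377.2 259. ]
scene red [361 260   2   3   5] [361.6 261.2]
scene bar [0.5271 0.1939] (526.9676513671875, 193.6109619140625) (43.17863082885742, 5.685059070587158) 87.59729766845703 pca 88.3
scene green [ 243  149   49   43 1098] [266.87795993 172.23588342]
scene dark [288 140  12  32 277] [294.1 153.7] [ 0.3983 -0.2084  0.093 ]
scene dark [262 154  10   9  62] [266.5 158.1] [ 0.4752 -0.2566  0.093 ]
scene dark [264 183   8   6  39] [267.6 185.5] [ 0.5668 -0.1557  0.093 ]
scene dark [284 170   4   9  19] [285.8 174.2] [ 0.4923 -0.1536  0.093 ]
side red [279 241   1   5   5] [279. 243.]
side red [284 225   3   3   3] [285. 226.]
side red [281 228   2   2   2] [281.5 228.5]
side red [288 224   1   1   1] [288. 224.]
side bar [0.4933 0.2684] (493.33837890625, 268.3653869628906) (3.528594970703125e-05, 19.866201400756836) 38.06026840209961 pca 128.1
side green [353 164  36  31 706] [370.62889518 181.64022663]
side dark [369 166   6   5  24] [371.4 168.2] [ 0.4626 -0.2517  0.093 ]
side dark [389 178   3   6  15] [389.8 180.6] [ 0.3627 -0.2033  0.093 ]
```

View pics/crop1.png

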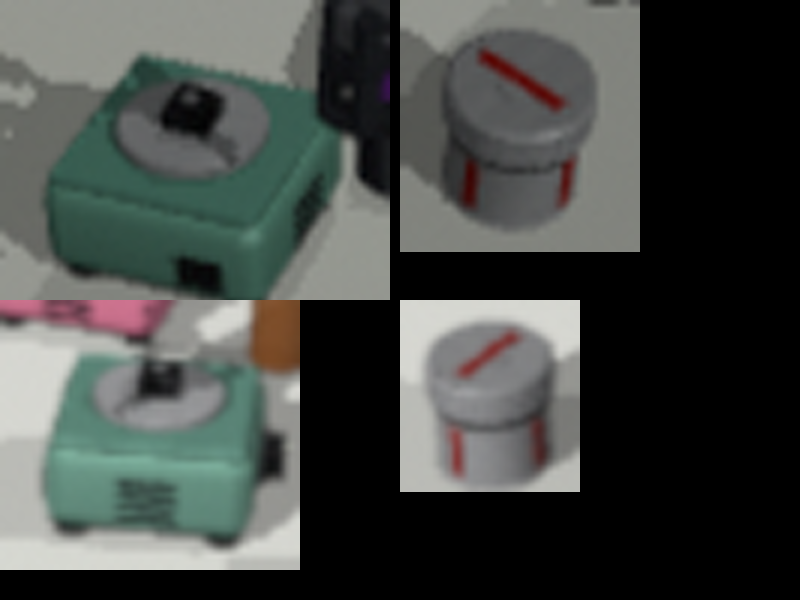

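The crops show the lid bar running nearly along world y, with tin marks below it, and the hub and collar are clear in both views. The tin is at about (0.527, 0.194) and the hub at about (0.468, -0.254). Both are in reach and the two views agree. Next I move above the tin.

```bash
python3 -m handwheel '[{"tx":0.02,"ty":-0.003,"jaw":1},{"tx":0.035,"ty":-0.004,"jaw":1},{"tx":0.04,"ty":-0.005,"jaw":1},{"tx":0.04,"ty":-0.005,"jaw":1},{"tx":0.035,"ty":-0.004,"jaw":1},{"tx":0.024,"ty":-0.002,"jaw":1},{"jaw":1},{"jaw":1},{"jaw":1},{"jaw":1}]' 80
cat > tin.py <<'E'
from h import *
import sys
im,K,E,o=shot("wrist",sys.argv[1]); print(o["ee_pos"].round(4),o["tcp_rot"].round(2),o["q"].round(1))
hsv=cv2.cvtColor(im,cv2.COLOR_RGB2HSV); H,S,V=hsv[...,0],hsv[...,1],hsv[...,2]
red=(((H<8)|(H>172))&(S>120)&(V>40)).astype(np.uint8)
l,lab,st,ce=cv2.connectedComponentsWithStats(red)
for j in np.argsort(-st[1:,4])[:4]+1:
    P=np.array([onz(K,E,(u,v),float(sys.argv[2]))[:2] for v,u in np.argwhere(lab==j)])
    if len(P)<20: continue
    w,vv=np.linalg.eigh(np.cov(P.T)); 
    c,wh,a=cv2.minAreaRect((P*1000).astype(np.float32))
    print(st[j],ce[j].round(1),P.mean(0).round(4),np.round(c,1),np.round(wh,1),"yaw",np.degrees(np.arctan2(vv[1,1],vv[0,1])).round(2))
E
python3 tin.py tin1.png .066
```

```text
[0.5499 0.     0.2309] [-179.96   -0.     90.  ] [ 0.   5.  10.1 95.1  0.  90. ]$[0]: bad value
```

View pics/tin1.png

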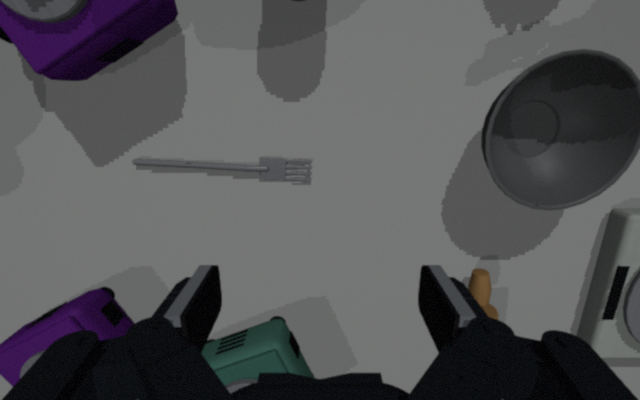

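The move was refused, so the picture is unchanged. I expect every row needs all its keys.

```bash
python3 -m handwheel '[{"tx":0.02,"ty":-0.003,"tz":0,"ax":0,"ay":0,"az":0,"jaw":1},{"tx":0.035,"ty":-0.004,"tz":0,"ax":0,"ay":0,"az":0,"jaw":1},{"tx":0.04,"ty":-0.005,"tz":0,"ax":0,"ay":0,"az":0,"jaw":1},{"tx":0.04,"ty":-0.005,"tz":0,"ax":0,"ay":0,"az":0,"jaw":1},{"tx":0.035,"ty":-0.004,"tz":0,"ax":0,"ay":0,"az":0,"jaw":1},{"tx":0.024,"ty":-0.002,"tz":0,"ax":0,"ay":0,"az":0,"jaw":1},{"tx":0,"ty":0,"tz":0,"ax":0,"ay":0,"az":0,"jaw":1},{"tx":0,"ty":0,"tz":0,"ax":0,"ay":0,"az":0,"jaw":1},{"tx":0,"ty":0,"tz":0,"ax":0,"ay":0,"az":0,"jaw":1},{"tx":0,"ty":0,"tz":0,"ax":0,"ay":0,"az":0,"jaw":1}]' 80 && python3 tin.py tin2.png .066
```

```text
time: 1.55
ee_pos: [0.5271, 0.1934, 0.2314]
tcp_rot: [180.0, -0.0, 89.9]
wrist_force: [0.2, 0.0, 0.3]
opening: 0.0855
grasp_force: 0.0
[0.5271 0.1934 0.2314] [179.99  -0.    89.94] [ 20.1   6.6  11.8  95.2   0.  110.2]
[ 481   68  122  102 9478] [539.7 119. ] [0.7199 0.2478] [721.7 245.6] [ 85.5 106. ] yaw 173.76
[318 157   9  48 383] [321.8 180.5] [0.5285 0.1927] [528.6 192.4] [44.9  7.4] yaw 88.54
```

View pics/tin2.png

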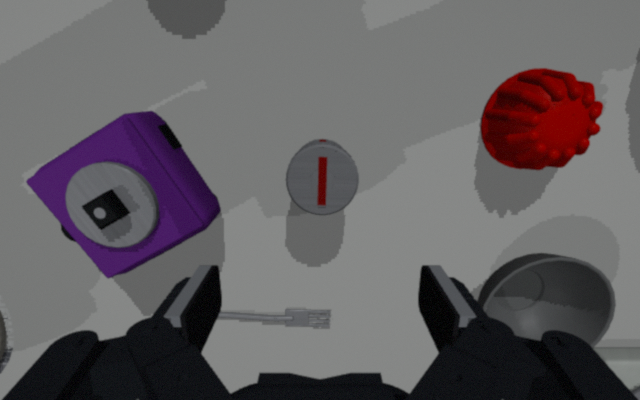

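The tin (321,180) stands clear between the fingers. The purple look-alike's nearest corner (217,205) is about 100 mm away, so I descend and grip the closed lid, keeping the bar aligned at 88.5°.

```bash
python3 -m handwheel '[{"tx":-0.001,"ty":0.0014,"tz":0.025,"ax":0,"ay":0,"az":0,"jaw":1},{"tx":0,"ty":0,"tz":0.04,"ax":0,"ay":0,"az":0,"jaw":1},{"tx":0,"ty":0,"tz":0.045,"ax":0,"ay":0,"az":0,"jaw":1},{"tx":0,"ty":0,"tz":0.045,"ax":0,"ay":0,"az":0,"jaw":1},{"tx":0,"ty":0,"tz":0.03,"ax":0,"ay":0,"az":0,"jaw":1},{"tx":0,"ty":0,"tz":0.01,"ax":0,"ay":0,"az":0,"jaw":1},{"tx":0,"ty":0,"tz":0,"ax":0,"ay":0,"az":0,"jaw":1},{"tx":0,"ty":0,"tz":0,"ax":0,"ay":0,"az":0,"jaw":-1},{"tx":0,"ty":0,"tz":0,"ax":0,"ay":0,"az":0,"jaw":-1},{"tx":0,"ty":0,"tz":0,"ax":0,"ay":0,"az":0,"jaw":-1}]' 80
```

```text
time: 2.85
ee_pos: [0.5294, 0.1933, 0.0391]
tcp_rot: [179.8, -0.1, 90.0]
wrist_force: [-3.5, -1.9, 9.5]
opening: 0.0663
grasp_force: 86.0
```

```bash
python3 -m handwheel '[{"tx":0,"ty":0,"tz":-0.01,"ax":0,"ay":0,"az":0,"jaw":-1},{"tx":0,"ty":0,"tz":-0.03,"ax":0,"ay":0,"az":0,"jaw":-1},{"tx":0,"ty":0,"tz":-0.045,"ax":0,"ay":0,"az":0,"jaw":-1},{"tx":0,"ty":0,"tz":-0.045,"ax":0,"ay":0,"az":0,"jaw":-1},{"tx":0,"ty":0,"tz":-0.035,"ax":0,"ay":0,"az":0,"jaw":-1},{"tx":-0.015,"ty":-0.002,"tz":-0.025,"ax":0,"ay":0,"az":0,"jaw":-1},{"tx":-0.03,"ty":-0.003,"tz":-0.02,"ax":0,"ay":0,"az":0,"jaw":-1},{"tx":-0.04,"ty":-0.005,"tz":0,"ax":0,"ay":0,"az":0,"jaw":-1},{"tx":-0.045,"ty":-0.006,"tz":0,"ax":0,"ay":0,"az":0,"jaw":-1},{"tx":-0.045,"ty":-0.006,"tz":0,"ax":0,"ay":0,"az":0,"jaw":-1}]'
python3 -m handwheel '[{"tx":-0.045,"ty":-0.006,"tz":0,"ax":0,"ay":0,"az":0,"jaw":-1},{"tx":-0.045,"ty":-0.006,"tz":0,"ax":0,"ay":0,"az":0,"jaw":-1},{"tx":-0.045,"ty":-0.006,"tz":0,"ax":0,"ay":0,"az":0,"jaw":-1},{"tx":-0.045,"ty":-0.006,"tz":0,"ax":0,"ay":0,"az":0,"jaw":-1},{"tx":-0.045,"ty":-0.006,"tz":0,"ax":0,"ay":0,"az":0,"jaw":-1},{"tx":-0.045,"ty":-0.006,"tz":0,"ax":0,"ay":0,"az":0,"jaw":-1},{"tx":-0.035,"ty":-0.003,"tz":0,"ax":0,"ay":0,"az":0,"jaw":-1},{"tx":-0.02,"ty":-0.001,"tz":0,"ax":0,"ay":0,"az":0,"jaw":-1},{"tx":0,"ty":0,"tz":0,"ax":0,"ay":0,"az":0,"jaw":-1},{"tx":0,"ty":0,"tz":0,"ax":0,"ay":0,"az":0,"jaw":-1}]'
python3 tin.py mill1.png .28
```

```text
time: 4.1
ee_pos: [0.5059, 0.0168, 0.2468]
tcp_rot: [180.0, 0.0, 90.0]
wrist_force: [0.3, -0.3, -6.2]
opening: 0.0662
grasp_force: 91.3
time: 5.35
ee_pos: [0.4665, -0.3063, 0.2464]
tcp_rot: [-180.0, -0.0, 90.0]
wrist_force: [-0.5, 0.6, -5.1]
opening: 0.0662
grasp_force: 91.3
[ 0.4665 -0.3063  0.2464] [-1.7999e+02 -3.0000e-02  9.0020e+01] [-33.3   6.5  13.4  96.9   0.   56.7]
[ 309  247   23  104 2040] [319.7 297.6] [ 0.4659 -0.3017] [ 465.8 -303. ] [44.   7.3] yaw 88.55
[314 186  15  17 229] [321.  194.1] [ 0.4663 -0.2616] [ 466.3 -261.6] [4.7 5.6] yaw 93.8
```

View pics/mill1.png

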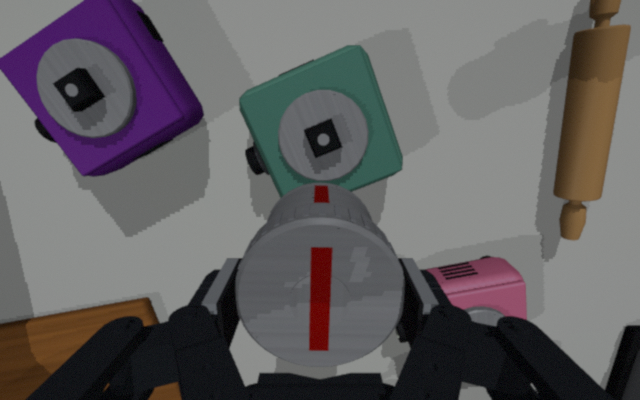

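The closed tin is held level in the gripper, with the bar at (320,298). The green mill's hub is fully visible at (323,139), with the mill yawed about 17-20°.

```bash
cat > mill.py <<'E'
from h import *
im,K,E,o=shot("wrist","mill2.png")
hsv=cv2.cvtColor(im,cv2.COLOR_RGB2HSV); H,S,V=hsv[...,0],hsv[...,1],hsv[...,2]
def proj(m,z):
    l,lab,st,ce=cv2.connectedComponentsWithStats(m.astype(np.uint8)); j=1+np.argmax(st[1:,4])
    c=max(cv2.findContours((lab==j).astype(np.uint8),0,1)[0],key=len)[:,0]
    return np.array([onz(K,E,p,z)[:2] for p in c],np.float32)*1000
def box(v0,v1,u0,u1):
    b=np.zeros(H.shape,bool); b[v0:v1,u0:u1]=1; return b
hub=proj((V<60)&box(105,175,290,360),.091); print("hub",cv2.minAreaRect(hub))
g=(H>65)&(H<95)&(S>60)&box(30,183,235,410); P=proj(g,.070); print("green",cv2.minAreaRect(P))
red=((H<8)|(H>172))&(S>120)&(V>40)
b=proj(red&box(240,360,290,350),.273); print("bar",cv2.minAreaRect(b))
# collar + hub: bright-grey blob
col=(S<45)&(V>75)&box(80,185,270,375)|box(118,160,303,343); P=proj(col&(~g),.078); print("collar",cv2.minEnclosingCircle(P),cv2.fitEllipse(P))
# green edges: line segments yaw at z .07
l=cv2.HoughLinesP(cv2.Canny((g*255).astype(np.uint8),50,150),1,np.pi/360,25,minLineLength=35,maxLineGap=4)
for a in l[:,0]:
    p,q=[onz(K,E,x,.07) for x in(a[:2],a[2:])]; d=q-p; print(a,(np.degrees(np.arctan2(d[1],d[0]))%90).round(1),np.linalg.norm(d).round(3))
sc,Ks,Es,_=shot("scene")
E
python3 mill.py
```

```text
hub ((468.43890380859375, -266.8651428222656), (26.012956619262695, 26.772220611572266), 22.581178665161133)
green ((467.9960021972656, -265.0686950683594), (123.11402893066406, 122.2119369506836), 22.086212158203125)
bar ((465.9184265136719, -307.6325378417969), (46.89204406738281, 7.828512668609619), 88.51657104492188)
collar ((468.7621154785156, -266.74884033203125), 40.676849365234375) ((468.6427307128906, -266.7719421386719), (79.93138885498047, 80.35443115234375), 110.4913101196289)
[244  92 279  76] 23.0 0.034
[367  54 401 157] 21.9 0.096
[332 182 373 182] 0.1 0.039
[279  75 350  45] 21.4 0.066
[239 105 255 144] 19.6 0.037
```

The mill centre comes out at (0.4685, -0.2668) with yaw about 22°; collar 80-81 mm against 82, and the hub's top and base agree. The fixed views give the same once the hub's mid-height is used. The tin needs +23.5° of yaw, so I move over the hub and stop just above its tip.

```bash
python3 -m handwheel '[{"tx":0.0107,"ty":0.0021,"tz":0,"ax":0,"ay":0,"az":-5,"jaw":-1},{"tx":0.015,"ty":0,"tz":0,"ax":0,"ay":0,"az":0,"jaw":-1},{"tx":0.015,"ty":0,"tz":0,"ax":0,"ay":0,"az":0,"jaw":-1},{"tx":0,"ty":0,"tz":0.01,"ax":0,"ay":0,"az":-7,"jaw":-1},{"tx":0,"ty":0,"tz":0.025,"ax":0,"ay":0,"az":-7,"jaw":-1},{"tx":0,"ty":0,"tz":0.03,"ax":0,"ay":0,"az":-4.5,"jaw":-1},{"tx":0,"ty":0,"tz":0.025,"ax":0,"ay":0,"az":0,"jaw":-1},{"tx":0,"ty":0,"tz":0.015,"ax":0,"ay":0,"az":0,"jaw":-1},{"tx":0,"ty":0,"tz":0.005,"ax":0,"ay":0,"az":0,"jaw":-1},{"tx":0,"ty":0,"tz":0,"ax":0,"ay":0,"az":0,"jaw":-1}]'
python3 - <<'E'
from h import *
o=telemetry.get_obs(); print(o["ee_pos"],o["tcp_rot"],o["q"][5])
W=np.zeros((480,800,3),np.uint8)
for i,(n,c) in enumerate((("scene",(267,150)),("side",(371,160)))):
    im,K,E,_=shot(n)
    a=im[c[1]-40:c[1]+40,c[0]-33:c[0]+33]; W[:480,i*400:i*400+396]=cv2.resize(a,None,fx=6,fy=6,interpolation=2)
    # project predicted axis points
    for p in([.4686,-.2665,.078],[.4686,-.2665,.093]):
        q=np.linalg.inv(E)@np.append(p,1); q=K@q[:3]; q=q[:2]/q[2]; print(n,q.round(1))
        cv2.circle(W,(int((q[0]-c[0]+33.5)*6)+i*400,int((q[1]-c[1]+40.5)*6)),3,(255,255,0),-1)
cv2.imwrite("pics/over.png",W[:,:,::-1])
E
```

```text
time: 6.75
ee_pos: [0.466, -0.2663, 0.1369]
tcp_rot: [180.0, 0.0, 113.5]
wrist_force: [0.3, -0.6, -4.7]
opening: 0.0662
grasp_force: 91.2
[ 0.46603765 -0.26634283  0.13686059] [1.79978632e+02 3.01128986e-02 1.13488844e+02] 36.76344976552495
scene [266.1 159.7]
scene [265.8 155.9]
side [371.7 169.7]
side [371.8 166.2]
```

View pics/over.png

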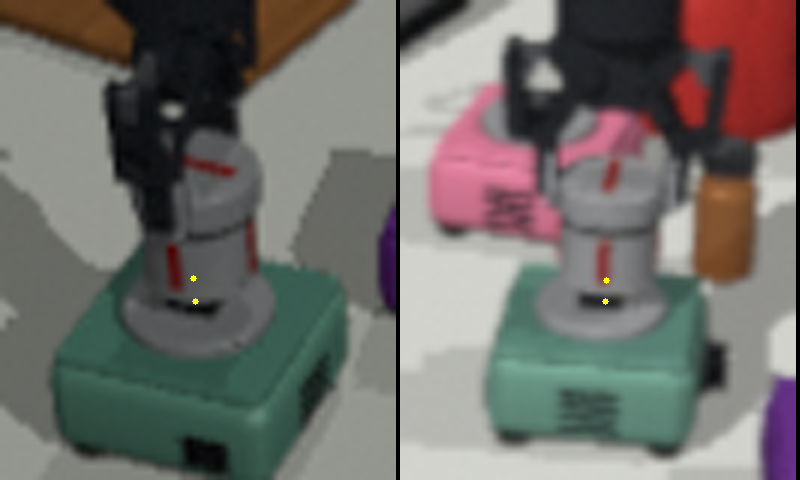

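The tin is just above the hub in both views. In the side view it sits about 1 px (2.5 mm) right of the collar, which matches the 2.6 mm TCP shortfall in x. I correct that and lower.

```bash
python3 -m handwheel '[{"tx":-0.0004,"ty":0.0027,"tz":0,"ax":0,"ay":0,"az":0,"jaw":-1},{"tx":0,"ty":0,"tz":0.003,"ax":0,"ay":0,"az":0,"jaw":-1},{"tx":0,"ty":0,"tz":0.003,"ax":0,"ay":0,"az":0,"jaw":-1},{"tx":0,"ty":0,"tz":0.002,"ax":0,"ay":0,"az":0,"jaw":-1},{"tx":0,"ty":0,"tz":0.002,"ax":0,"ay":0,"az":0,"jaw":-1},{"tx":0,"ty":0,"tz":0.001,"ax":0,"ay":0,"az":0,"jaw":-1},{"tx":0,"ty":0,"tz":0.001,"ax":0,"ay":0,"az":0,"jaw":-1},{"tx":0,"ty":0,"tz":0,"ax":0,"ay":0,"az":0,"jaw":-1},{"tx":0,"ty":0,"tz":0,"ax":0,"ay":0,"az":0,"jaw":-1},{"tx":0,"ty":0,"tz":0,"ax":0,"ay":0,"az":0,"jaw":-1}]'
python3 -c "
from h import *
o=telemetry.get_obs(); print(o['ee_pos'],o['wrist_force'],o['torque'])"
```

```text
time: 8.1
ee_pos: [0.4686, -0.2657, 0.1243]
tcp_rot: [180.0, 0.0, 113.5]
wrist_force: [2.0, 0.7, -6.4]
opening: 0.0664
grasp_force: 91.3
[ 0.46858856 -0.26570152  0.12425151] [ 1.97998443  0.73935538 -6.37336325] [-0.04136299 -0.50099327  0.01133295]
```

The tin has gone 8 mm below the hub tip with only about 2 N side force, so it is engaged. Continuing down.

```bash
python3 -m handwheel '[{"tx":0,"ty":0,"tz":0.002,"ax":0,"ay":0,"az":0,"jaw":-1},{"tx":0,"ty":0,"tz":0.002,"ax":0,"ay":0,"az":0,"jaw":-1},{"tx":0,"ty":0,"tz":0.001,"ax":0,"ay":0,"az":0,"jaw":-1},{"tx":0,"ty":0,"tz":0.001,"ax":0,"ay":0,"az":0,"jaw":-1},{"tx":0,"ty":0,"tz":0.0005,"ax":0,"ay":0,"az":0,"jaw":-1},{"tx":0,"ty":0,"tz":0.0005,"ax":0,"ay":0,"az":0,"jaw":-1},{"tx":0,"ty":0,"tz":0.0005,"ax":0,"ay":0,"az":0,"jaw":-1},{"tx":0,"ty":0,"tz":0,"ax":0,"ay":0,"az":0,"jaw":-1},{"tx":0,"ty":0,"tz":0,"ax":0,"ay":0,"az":0,"jaw":-1},{"tx":0,"ty":0,"tz":0,"ax":0,"ay":0,"az":0,"jaw":-1}]'
python3 -c "
from h import *
o=telemetry.get_obs(); print(o['ee_pos'],o['wrist_force'],o['torque'])"
```

```text
time: 9.35
ee_pos: [0.4687, -0.2659, 0.1172]
tcp_rot: [180.0, 0.0, 113.5]
wrist_force: [1.7, -0.8, 2.5]
opening: 0.0662
grasp_force: 92.1
[ 0.46865063 -0.26589535  0.11721593] [ 1.65285007 -0.8042394   2.51770958] [-0.16827425 -0.2491302   0.06045735]
```

It is seated: TCP z is 0.1172, exactly the seating height, with about 7 N contact. Now the twist, 40° first.

```bash
python3 -m handwheel '[{"tx":0,"ty":0,"tz":0,"ax":0,"ay":0,"az":-4,"jaw":-1},{"tx":0,"ty":0,"tz":0,"ax":0,"ay":0,"az":-6,"jaw":-1},{"tx":0,"ty":0,"tz":0,"ax":0,"ay":0,"az":-6,"jaw":-1},{"tx":0,"ty":0,"tz":0,"ax":0,"ay":0,"az":-6,"jaw":-1},{"tx":0,"ty":0,"tz":0,"ax":0,"ay":0,"az":-6,"jaw":-1},{"tx":0,"ty":0,"tz":0,"ax":0,"ay":0,"az":-6,"jaw":-1},{"tx":0,"ty":0,"tz":0,"ax":0,"ay":0,"az":-4,"jaw":-1},{"tx":0,"ty":0,"tz":0,"ax":0,"ay":0,"az":-2,"jaw":-1},{"tx":0,"ty":0,"tz":0,"ax":0,"ay":0,"az":0,"jaw":-1},{"tx":0,"ty":0,"tz":0,"ax":0,"ay":0,"az":0,"jaw":-1}]'
cat > st.py <<'E'
from h import *
o=telemetry.get_obs(); print(o['ee_pos'].round(4),o['tcp_rot'].round(1),o['wrist_force'].round(2),o['torque'].round(3))
E
python3 st.py; python3 tin.py tw1.png .1440
```

```text
time: 10.6
ee_pos: [0.4687, -0.266, 0.1173]
tcp_rot: [-180.0, 0.1, 153.4]
wrist_force: [0.6, -2.3, 5.5]
opening: 0.0659
grasp_force: 92.4
[ 0.4687 -0.266   0.1173] [-1.800e+02  1.000e-01  1.534e+02] [ 0.62 -2.26  5.49] [-0.411 -0.087 -0.072]
[ 0.4687 -0.266   0.1173] [-1.7997e+02  5.0000e-02  1.5344e+02] [-29.6   2.7  -5.   82.3  -0.   -3. ]
[ 309  248   23  103 2060] [319.6 298.2] [ 0.4671 -0.2667] [ 468.2 -267.3] [ 8.  46.6] yaw 151.88
[350 196  14  19 121] [356.3 205. ] [ 0.4382 -0.2376] [ 438.3 -237.6] [2.9 8. ] yaw -171.45
[271 207   7  11  28] [274.4 212.5] [ 0.4276 -0.2652] [ 427.6 -265.1] [1.  4.5] yaw 120.04
```

```bash
cat > marks.py <<'E'
from h import *
im,K,E,o=shot("wrist"); c=np.array([.4684,-.2667])
hsv=cv2.cvtColor(im,cv2.COLOR_RGB2HSV); H,S,V=hsv[...,0],hsv[...,1],hsv[...,2]
red=(((H<8)|(H>172))&(S>110)&(V>35)).astype(np.uint8)
l,lab,st,ce=cv2.connectedComponentsWithStats(red)
for j in range(1,l):
    if st[j,4]<15: continue
    p,d=ray(K,E,ce[j]); a=d[:2]@d[:2]; b=2*d[:2]@(p[:2]-c); k=(p[:2]-c)@(p[:2]-c)-.031**2; D=b*b-4*a*k
    if D<0: continue
    q=p+d*(-b-np.sqrt(D))/2/a; print(st[j],q.round(4),np.degrees(np.arctan2(q[1]-c[1],q[0]-c[0])).round(1))
E
python3 marks.py
```

```text
[350 196  14  19 125] [ 0.4533 -0.2396  0.1   ] 119.2
[271 207   8  11  29] [ 0.4399 -0.2789  0.0951] -156.8
[ 309  248   23  103 2091] [ 0.4404 -0.2533  0.1886] 154.4
```

```bash
python3 -m handwheel '[{"tx":0,"ty":0,"tz":0,"ax":0,"ay":0,"az":-2,"jaw":-1},{"tx":0,"ty":0,"tz":0,"ax":0,"ay":0,"az":-2,"jaw":-1},{"tx":0,"ty":0,"tz":0,"ax":0,"ay":0,"az":-2,"jaw":-1},{"tx":0,"ty":0,"tz":0,"ax":0,"ay":0,"az":-2,"jaw":-1},{"tx":0,"ty":0,"tz":0,"ax":0,"ay":0,"az":-1,"jaw":-1},{"tx":0,"ty":0,"tz":0,"ax":0,"ay":0,"az":0,"jaw":-1},{"tx":0,"ty":0,"tz":0,"ax":0,"ay":0,"az":0,"jaw":-1},{"tx":0,"ty":0,"tz":0,"ax":0,"ay":0,"az":0,"jaw":-1},{"tx":0,"ty":0,"tz":0,"ax":0,"ay":0,"az":0,"jaw":-1},{"tx":0,"ty":0,"tz":0,"ax":0,"ay":0,"az":0,"jaw":-1}]'
python3 st.py; python3 marks.py
```

```text
time: 11.95
ee_pos: [0.4686, -0.2659, 0.1175]
tcp_rot: [-180.0, 0.0, 162.4]
wrist_force: [-0.7, -1.6, 7.7]
opening: 0.0661
grasp_force: 92.7
[ 0.4686 -0.2659  0.1175] [-180.     0.   162.4] [-0.67 -1.61  7.66] [-0.178  0.007 -0.13 ]
[273 201  12  16  72] [ 0.4405 -0.2801  0.0962] -154.3
[357 201  12  17  75] [ 0.4527 -0.24    0.0989] 120.5
[ 309  248   23  103 2095] [ 0.4387 -0.2577  0.1886] 163.0
```

```bash
python3 -m handwheel '[{"tx":0,"ty":0,"tz":0,"ax":0,"ay":0,"az":-1,"jaw":-1},{"tx":0,"ty":0,"tz":0,"ax":0,"ay":0,"az":-1,"jaw":-1},{"tx":0,"ty":0,"tz":0,"ax":0,"ay":0,"az":-1,"jaw":-1},{"tx":0,"ty":0,"tz":0,"ax":0,"ay":0,"az":-1,"jaw":-1},{"tx":0,"ty":0,"tz":0,"ax":0,"ay":0,"az":0,"jaw":-1},{"tx":0,"ty":0,"tz":0,"ax":0,"ay":0,"az":0,"jaw":-1},{"tx":0,"ty":0,"tz":0,"ax":0,"ay":0,"az":0,"jaw":-1},{"tx":0,"ty":0,"tz":0,"ax":0,"ay":0,"az":0,"jaw":-1},{"tx":0,"ty":0,"tz":0,"ax":0,"ay":0,"az":0,"jaw":-1},{"tx":0,"ty":0,"tz":0,"ax":0,"ay":0,"az":0,"jaw":-1}]'
python3 st.py; python3 marks.py
```

```text
time: 13.25
ee_pos: [0.4689, -0.2659, 0.1178]
tcp_rot: [-180.0, 0.1, 166.4]
wrist_force: [0.2, 0.3, 7.9]
opening: 0.0662
grasp_force: 93.5
[ 0.4689 -0.2659  0.1178] [-1.800e+02  1.000e-01  1.664e+02] [0.15 0.27 7.9 ] [-0.026 -0.034 -0.048]
[274 198  14  18  99] [ 0.4406 -0.2805  0.0977] -153.6
[359 203  11  16  63] [ 0.4522 -0.2403  0.0987] 121.6
[ 309  248   23  103 2087] [ 0.4382 -0.2597  0.1892] 166.9
```

The torque has dropped, the side forces are gone, and the ring is pushing the lid up. That fits tabs clear at about 48° relative. I test-lift 4 mm: a free lid should read about -1 N, and a stuck one about -5 N.

```bash
python3 -m handwheel '[{"tx":0,"ty":0,"tz":-0.001,"ax":0,"ay":0,"az":0,"jaw":-1},{"tx":0,"ty":0,"tz":-0.001,"ax":0,"ay":0,"az":0,"jaw":-1},{"tx":0,"ty":0,"tz":-0.001,"ax":0,"ay":0,"az":0,"jaw":-1},{"tx":0,"ty":0,"tz":-0.001,"ax":0,"ay":0,"az":0,"jaw":-1},{"tx":0,"ty":0,"tz":-0.001,"ax":0,"ay":0,"az":0,"jaw":-1},{"tx":0,"ty":0,"tz":0,"ax":0,"ay":0,"az":0,"jaw":-1},{"tx":0,"ty":0,"tz":0,"ax":0,"ay":0,"az":0,"jaw":-1},{"tx":0,"ty":0,"tz":0,"ax":0,"ay":0,"az":0,"jaw":-1},{"tx":0,"ty":0,"tz":0,"ax":0,"ay":0,"az":0,"jaw":-1},{"tx":0,"ty":0,"tz":0,"ax":0,"ay":0,"az":0,"jaw":-1}]'
python3 st.py; python3 marks.py
```

```text
time: 14.55
ee_pos: [0.4685, -0.2657, 0.1218]
tcp_rot: [180.0, -0.0, 166.5]
wrist_force: [0.7, 0.4, -1.0]
opening: 0.0661
grasp_force: 91.7
[ 0.4685 -0.2657  0.1218] [180.   -0.  166.5] [ 0.71  0.36 -0.97] [ 0.015 -0.037  0.013]
[275 196  14  19 108] [ 0.4406 -0.2803  0.099 ] -153.9
[359 202  10  16  62] [ 0.4523 -0.2402  0.0997] 121.3
[ 309  248   23  103 2090] [ 0.4382 -0.2597  0.1926] 166.9
```

The lid is free at -1.0 N, so I lift it straight up until its edge is 25 mm above the rim.

```bash
python3 -m handwheel '[{"tx":0,"ty":0,"tz":-0.003,"ax":0,"ay":0,"az":0,"jaw":-1},{"tx":0,"ty":0,"tz":-0.005,"ax":0,"ay":0,"az":0,"jaw":-1},{"tx":0,"ty":0,"tz":-0.006,"ax":0,"ay":0,"az":0,"jaw":-1},{"tx":0,"ty":0,"tz":-0.006,"ax":0,"ay":0,"az":0,"jaw":-1},{"tx":0,"ty":0,"tz":-0.006,"ax":0,"ay":0,"az":0,"jaw":-1},{"tx":0,"ty":0,"tz":-0.004,"ax":0,"ay":0,"az":0,"jaw":-1},{"tx":0,"ty":0,"tz":-0.001,"ax":0,"ay":0,"az":0,"jaw":-1},{"tx":0,"ty":0,"tz":0,"ax":0,"ay":0,"az":0,"jaw":-1},{"tx":0,"ty":0,"tz":0,"ax":0,"ay":0,"az":0,"jaw":-1},{"tx":0,"ty":0,"tz":0,"ax":0,"ay":0,"az":0,"jaw":-1}]'
python3 st.py; python3 - <<'E'
from h import *
W=np.zeros((480,800,3),np.uint8)
for i,(n,c) in enumerate((("scene",(267,150)),("side",(371,160)))):
    im,K,E,_=shot(n); a=im[c[1]-40:c[1]+40,c[0]-33:c[0]+33]; W[:480,i*400:i*400+396]=cv2.resize(a,None,fx=6,fy=6,interpolation=2)
cv2.imwrite("pics/end.png",W[:,:,::-1])
E
```

```text
time: 15.85
ee_pos: [0.4684, -0.2657, 0.1526]
tcp_rot: [180.0, -0.0, 166.5]
wrist_force: [1.9, -0.3, -1.8]
opening: 0.0661
grasp_force: 91.7
[ 0.4684 -0.2657  0.1526] [180.   -0.  166.5] [ 1.87 -0.26 -1.85] [0.047 0.028 0.029]
```

View pics/end.png

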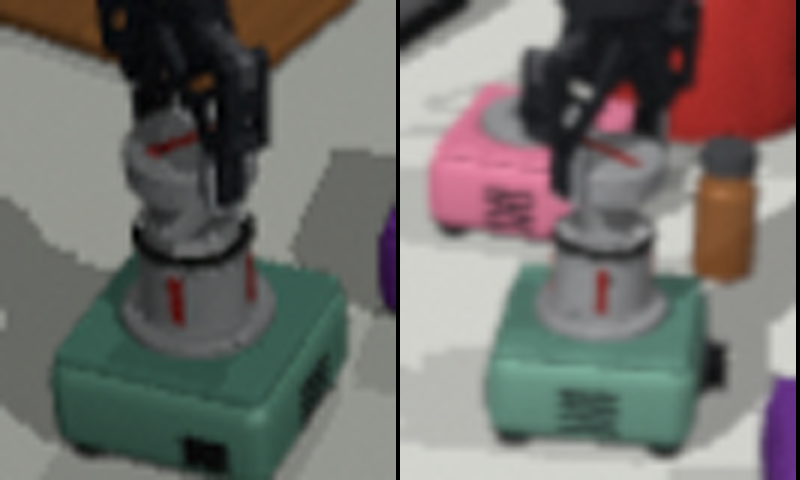

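The tin is seated on the collar with its black ring exposed. The lid is level and centred above it to about 1 mm: left edge at 123 in the scene view, right edge at 665 in the side view.

```bash
python3 -c "
from workcell import workorder; print(workorder.job_done())"
```

```text
the job is handed in; nothing more can be done
None
```

The job is handed in at about 16 s of the 48 s allowed: the tin sits fully down on the hub, and the lid came free at roughly 48° of turn. The gripper holds the lid level, centred to about 1 mm and about 25 mm above the rim, and the other items were left alone.

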